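Sort the cup tray and the jar tray

TASK

Somebody has packed the small jar and the square box into the long tray, which is meant for cups only. Sort them out: the small jar and the square box stand side by side in the short tray, and all three cups stand side by side in the long tray, everything upright on the tray's floor and let go. Knock nothing over, and leave the fish tin and the fork where they lie.

Things in the scene. Friction and masses are not known exactly. Their poses are not given: they have to be found in the camera images.
- cup_tray: Long low tray of pale wood, fixed. Outside 252 (y) x 100 (x) x 26 mm high, end lips 8 mm more; inside 236 x 84 mm, undivided, inner floor 6 mm above the origin. Origin: centre of its underside, on the worktop; y along its length, z up. Holds black cup, jar and box at the start in any order, in a row along y about 76 mm apart. Three cups fit at y = -76, 0, +76 mm.
- jar_tray: Short low tray of the same pale wood, fixed, empty at the start. Outside 156 (y) x 84 (x) x 26 mm high, end lips 8 mm more; inside 140 x 68 mm, undivided, inner floor 6 mm above the origin. Origin: centre of its underside, on the worktop; y along its length, z up. Jar and box fit at y = -34 and +34 mm, the box with its sides along the tray's.
- small_jar_mid (a point): Small round glass jar with a dark lid, closed, 48 mm across and 70 mm high (the lid is the top 11 mm, 46 mm across). Stands in the long tray at the start. The point is on its axis half-way up; z is its upright axis.
- square_box_mid (a point): Small upright box, pink above, black below, with a dark round cap; 47 mm along its x, 51 mm along its y, 72 mm high to its flat top, 78 mm with the cap (24 mm across, 7 mm off centre towards -y). Stands in the long tray at the start, sides roughly along the tray's. The point is on its upright centre line 39 mm above its foot; z is its upright axis.
- black_cup_mid (a point): Small plain black cup, 60 mm across the rim, 44 mm at the foot, 58 mm high. Stands in the long tray, where it belongs, at the start. Open at the top, no handle. The point is on its axis half-way up; z is its upright axis.
- ringed_cup_mid (a point): White cup with blue bands and rings, 65 mm across, 78 mm high. Stands on the worktop at the start. Open at the top, no handle. The point is on its axis half-way up; z is its upright axis.
- checked_cup_mid (a point): White cup with a pattern of dark squares, 65 mm across, 78 mm high. Stands on the worktop at the start. Open at the top, no handle. The point is on its axis half-way up; z is its upright axis.
- fish_tin: Flat round food tin, 86 mm across, 40 mm high, loose on the worktop; not part of the job. Origin at the centre of its underside.
- tray_spoon: Metal fork, 193 x 26 x 15 mm, loose on the worktop; not part of the job. Origin under its middle, x along its length.
Not all that is in view belongs to the job. Leave any turquoise look-alike of the part that bears small_jar_mid alone.

How it is judged:
By the outcome, as a careful person would: the job done as asked, in the order asked, and still so for the second after the job is handed in, with the robot touching nothing.
It also fails if it takes over 90 s, if anything falls off the work surface, if the arm or the gripper's body presses on something with over 40 N, if the wrist force passes 120 N, or if a joint passes its speed limit or range.

ROBOT

A 6-joint arm with a two-finger parallel gripper is mounted at the origin on a cart in front of the work surface, level with it; the furniture and walls round the work are solid. World frame = base frame: x ahead of the robot, y to its left, z up, the work surface at z = 0. Lengths are in mm, angles in rad, forces in N, time in s.
With the tool pointing down it reaches from about 350 to 725 mm from the base axis. Payload 6 kg.
Tool frame: the origin (TCP) lies on the centre line of the jaws, within the pads' length; the fingertips stand 17 mm ahead of it and the grasp point (between the pads) lies 2 mm behind it (manip.tip_reach is the distance from the TCP to the fingertips, in mm); z points along the fingers, x is the direction in which the jaws open and shut, and the axes are right-handed (so a half turn about z gives the same grasp; the last joint's range is limited). The gripper opens to 85 mm and grips with 20 to 120 N. Pads are 22 mm wide; open, the fingers measure 114 mm over their backs; the gripper's body (76 mm by 85 mm) begins 54 mm behind the grasp point. The pads swing forward as they close: fully open they stand 13 mm farther back than shut.
Start: joints at [-0.773, 0.04, 0.085, 0, -1.615, -0.334], TCP at [268.416, -536.59, 248.261] pointing down, gripper open.
Joint ranges: [-2.56, 2.56], [-1.29, 2.01], [-1.08, 1.49], [-3.29, 1.98], [-2.81, -0.18], [-2.99, 2.99]. Speed limits (rad/s): [2.57, 2.57, 3.01, 3.14, 3.14, 3.14].

INTERFACE

Orientations are given as a unit quaternion [w, x, y, z].
In Python, from bench import manip gives the robot as it stands.
- The arm moves only by the tool apply_moves, never from a script. Its argument "steps" is a list of rows, each a list of 5 numbers: the shift along the tool's x, y, z in cm, then the turn about the tool's z in rad, then the closure, from 0 (fully open) to 1 (shut). In form: [[x, y, z, twist, grip], ...]. A call has 1 to 12 rows; each row is the pose to reach, as a shift and turn from the pose commanded when the call began, along the tool's axes at that moment; what a row does not reach only later rows make up. A row lasts 1/10 s, in which the tool goes at most 50 mm and 8.59 degrees, less where a joint would pass 70% of its speed; a pose out of reach is approached as far as the arm can. A call with a gripper value outside its range is refused whole. The fingers move at their own pace and stop on an object; the grip force is fixed at half the most. Time passes only in rows, so rows that repeat a pose let the fingers close. It gives the time, the measured TCP pose, the force and the opening at its end, in the units of the state.
- manip.observe(): the state, without advancing time (a new reading comes with each control period).
- manip.read_camera(name): name is "scene" or "top" or "wrist"; returns a dict with "img" (400x640x3 uint8, blue, green, red), "range_z" (400x640 float32, mm along the optical axis (not along the pixel's ray), 0 where there is no reading), "mtx" (3x3 intrinsics, pixels), "eye" and "rotation" of the camera in the world; the wrist camera has in their place "tool_from_camera" (4x4, takes a point from camera to tool coordinates, whose origin is the TCP and whose axes are the tool frame's). Camera axes: x right, y down, z forward; pixel columns grow to the right and rows downward; lengths in mm; the calibration is good to about 2 mm. A picture is of the moment at which its call begins: read the wrist's pose just before it.
- manip.sign_off(): hands the job in, once; it reports no verdict.
The state is a dict: "time_s": time; "qpos": joint angles; "qd": joint speeds; "effort": joint torques, N m; "tool_pos": TCP position; "eef_rot": TCP orientation; "contact_force": force on the tool from outside, world axes, zero at the start; "moment": the same for the moment, N m; "gripper_width": finger opening in mm.
Only numpy, scipy, OpenCV 4.12 (cv2) and the standard library are available. Lean on these libraries where they do the work, as an engineer would, in place of code of your own. Each camera call takes 0.05 s, during which the arm holds its last target. There are 200 camera calls.

## Working session

There is one attempt and no reset: what is moved stays moved. The work goes in short steps, Python scripts to look and compute and a tool call to move; the robot and the scene stay as the last step left them, time stands still between calls to the robot, and variables do not carry over. Pictures are saved under pics/ and viewed, about 12 in all and at most 16, crops included, and the job is handed in when it is done.

Besides the shell and the picture viewer there is one more tool, called after "Call:" in YAML: its name, and indented under it one key for each argument. apply_moves: Moves the arm, as the interface text tells. Its arguments: {"type":"object","properties":{"steps":{"type":"array"}},"required":["steps"]}

```bash
ls; mkdir -p pics
cat > h.py <<'E'
import numpy as np, cv2
from bench import manip
def cam(n):
    c=manip.read_camera(n); return c
def pts(c):
    d=c["range_z"]; K=c["mtx"]; v,u=np.mgrid[0:400,0:640]
    P=np.stack([(u-K[0,2])/K[0,0]*d,(v-K[1,2])/K[1,1]*d,d],-1)
    W=P@np.array(c["rotation"]).T+np.array(c["eye"])
    W[d<=0]=np.nan; return W
E
python3 - <<'E'
from h import *
s=manip.observe(); print(s)
for n in("top","scene"):
    c=cam(n); cv2.imwrite(f"pics/{n}0.png",c["img"]); np.savez(f"{n}0.npz",W=pts(c),img=c["img"]); print(c["eye"],c["rotation"],c["mtx"])
E
```

```text
pics
{'time_s': 0.0, 'qpos': array([-7.73296392e-01,  4.07750408e-02,  8.37602013e-02, -4.86337727e-04,
       -1.61545301e+00, -3.33727950e-01]), 'qd': array([-0.00096815, -0.00094938,  0.00109282,  0.0017826 ,  0.00075059,
       -0.00080461]), 'effort': array([ 1.72063425e-03, -3.68207574e+01,  3.47420776e+01,  6.93235651e+00,
       -5.35328145e-03, -2.70776144e-05]), 'tool_pos': array([ 268.35501565, -536.30340827,  247.26735005]), 'eef_rot': array([-7.62689760e-04,  5.25668950e-01,  8.50688778e-01,  4.19302845e-04]), 'contact_force': array([0.54345927, 0.94244639, 0.22779548]), 'moment': array([-0.03845454, -0.00466705, -0.02795896]), 'gripper_width': 85.1029011286224}Traceback (most recent call last):
  File "<stdin>", line 4, in <module>
  File "h.py", line 8, in pts
    W=P@np.array(c["rotation"]).T+np.array(c["eye"])
      ~^~~~~~~~~~~~~~~~~~~~~~~~~~
ValueError: matmul: Input operand 1 has a mismatch in its core dimension 0, with gufunc signature (n?,k),(k,m?)->(n?,m?) (size 4 is different from 3)
```

```bash
sed -i 's/W=P@np.array(c\["rotation"\]).T/W=P@Rq(c["rotation"]).T/' h.py
cat >> h.py <<'E'
from scipy.spatial.transform import Rotation as R
def Rq(q): return R.from_quat(np.roll(q,-1)).as_matrix()
E
python3 - <<'E'
from h import *
for n in("top","scene"):
    c=cam(n); cv2.imwrite(f"pics/{n}0.png",c["img"]); W=pts(c); np.savez(f"{n}0.npz",W=W,img=c["img"]); print(c["eye"],Rq(c["rotation"]).round(2),c["mtx"][0]); print(W[200,320],W[300,320],W[200,100])
E
```

```text
[ 413.33216596 -219.77068401 1074.26028106] [[ 0.   -0.99  0.11]
 [-1.   -0.    0.01]
 [-0.01 -0.11 -0.99]] [437.41225379   0.         322.70722699]
[ 515.50988476 -198.71612644    1.36790045] [ 274.33941047 -199.91579775    3.33771074] [517.52612306 367.33616884 -37.01904215]
[-125.03910395 -567.09887804  522.18700328] [[ 0.49 -0.45  0.75]
 [-0.87 -0.26  0.41]
 [ 0.01 -0.86 -0.51]] [374.25464541   0.         323.20396409]
[ 641.86266822 -134.0332751     4.04781418] [ 324.25470629 -314.60479586   -1.56588917] [387.18886019 467.61316524 -43.80031431]
```

View pics/top0.png

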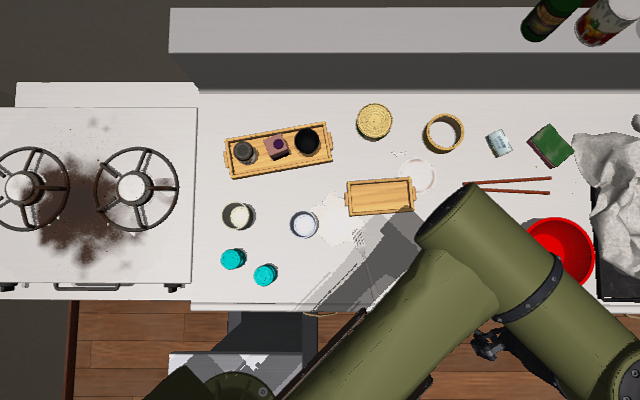

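View pics/scene0.png

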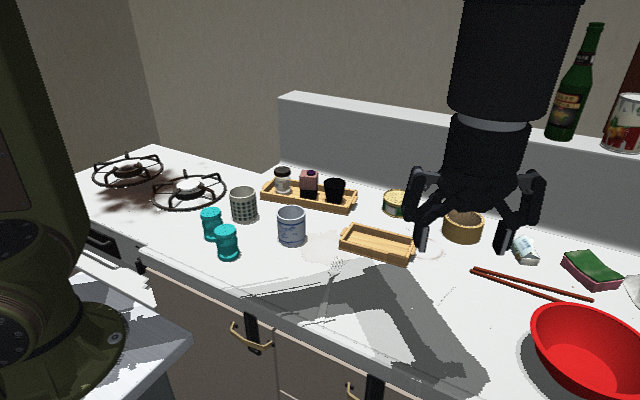

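Top view: the long tray holds the jar (244,152), box (277,147) and black cup (307,140). The checked cup is at (239,215), the ringed cup at (304,224), the short tray at (380,196) and the tin at (374,120). The turquoise look-alikes are at (232,259) and (265,274). The jar that is meant is the glass one with the dark lid in the tray. The fork isn't visible yet and may be under the arm.

Run:
```python
from h import *
z=np.load("top0.npz"); W=z["W"]; img=z["img"]
def reg(n,u0,u1,v0,v1,zl,zh):
    P=W[v0:v1,u0:u1].reshape(-1,3); P=P[(P[:,2]>zl)&(P[:,2]<zh)]
    if len(P)<5: print(n,"few",len(P));return
    r=cv2.minAreaRect(P[:,:2].astype(np.float32))
    print(n,len(P),"z",np.percentile(P[:,2],[5,50,95]).round(1),"rect",np.round(r[0],1),np.round(r[1],1),round(r[2],1),"med",np.median(P,0).round(1),)
reg("table",320,340,90,110,-30,30)
reg("table2",205,225,190,240,-30,30)
reg("table3",300,330,190,205,-30,30)
reg("long",218,340,115,185,17,45)
reg("short",340,420,170,220,17,45)
reg("shortfloor",355,405,188,205,-5,14)
reg("jar",230,258,138,166,62,90)
reg("box",260,292,130,165,66,95)
reg("black",292,325,125,158,50,75)
reg("checked",218,258,198,235,68,90)
reg("ringed",285,322,206,242,68,90)
reg("tin",352,396,98,142,30,55)
reg("turq1",215,248,245,272,20,120)
reg("turq2",250,280,258,290,20,120)
c=np.hstack([cv2.resize(img[110:240,210:330],None,fx=4,fy=4,interpolation=cv2.INTER_CUBIC)]); cv2.imwrite("pics/crop1.png",c)
```

```text
table 399 z [-2.6  0.7  4.6] rect [ 770.4 -221.5] [50.1 48.2] 0.3 med [ 7.707e+02 -2.203e+02  7.000e-01]
table2 932 z [-2.   1.1  4.1] rect [479.4  61.1] [122.2  48.8] 1.5 med [480.1  62.5   1.1]
table3 448 z [-2.6  0.6  3.8] rect [ 523.1 -184.9] [35.5 71.9] 0.1 med [ 523.  -185.1    0.6]
long 1348 z [18.9 25.3 35.6] rect [637.5 -94.6] [101.  268.3] 10.4 med [ 643.  -107.6   25.3]
short 748 z [21.  25.2 28.9] rect [ 524.1 -343.4] [ 84.1 171.7] 4.6 med [ 523.7 -343.3   25.2]
shortfloor 846 z [3.  6.2 9.5] rect [ 525.3 -344.6] [120.6  40.2] 90.0 med [ 525.3 -345.3    6.2]
jar 319 z [71.7 76.2 79.5] rect [623.9 -19. ] [44.6 44.4] 3.2 med [622.7 -20.   76.2]
box 368 z [74.8 78.8 85.2] rect [638.9 -94.3] [42.8 46.2] 23.2 med [636.7 -95.3  78.8]
black 148 z [50.7 61.1 66.1] rect [ 651.7 -166.2] [59.2 56.8] 0.2 med [ 666.  -163.8   61.1]
checked 159 z [69.2 77.6 80.6] rect [473.3  -5.2] [64.3 63. ] 2.9 med [ 4.735e+02 -2.000e-01  7.760e+01]
ringed 136 z [71.5 77.7 80.9] rect [ 454.6 -159.5] [61.6 63.9] 0.2 med [ 457.8 -156.7   77.7]
tin 984 z [33.8 37.  40.5] rect [ 707.  -329.5] [83.2 85.6] 89.4 med [ 707.6 -329.6   37. ]
turq1 387 z [38.7 70.3 73.8] rect [373.8   4.3] [46.1 45. ] 56.6 med [373.5   1.   70.3]
turq2 366 z [43.9 70.5 74. ] rect [336.9 -72.5] [45.  44.4] 46.8 med [337.9 -74.   70.5]
```

View pics/crop1.png

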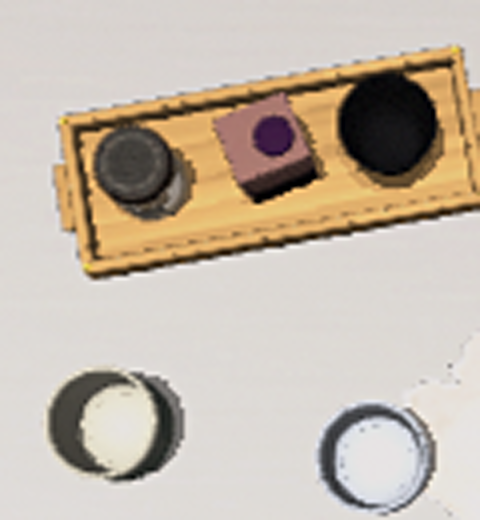

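```bash
cat >> h.py <<'E'
def go(x,y,z,yaw):
    "delta in tool axes (cm, rad) from the measured pose to target; yaw in deg of tool x, mod 180"
    s=manip.observe(); M=Rq(s["eef_rot"]); p=np.array(s["tool_pos"])
    d=M.T@(np.array([x,y,z])-p)/10
    cur=np.arctan2(M[1,0],M[0,0]); dy=np.deg2rad(yaw)-cur
    dy=(dy+np.pi/2)%np.pi-np.pi/2
    print("delta cm",d.round(2),"twist",round(-dy,3),"| pos",p.round(1),"yaw",np.degrees(cur).round(1),"j",np.round(s["qpos"],2),"t",round(s["time_s"],1),"w",round(s["gripper_width"],1),"tilt",M[:,2].round(3))
def wrist(f):
    s=manip.observe(); c=cam("wrist"); d=c["range_z"]; K=c["mtx"]; v,u=np.mgrid[0:400,0:640]
    P=np.stack([(u-K[0,2])/K[0,0]*d,(v-K[1,2])/K[1,1]*d,d],-1)
    T=c["tool_from_camera"]; P=P@T[:3,:3].T+T[:3,3]
    W=P@Rq(s["eef_rot"]).T+s["tool_pos"]; W[d<=0]=np.nan
    cv2.imwrite(f"pics/{f}.png",c["img"]); np.savez(f+".npz",W=W,img=c["img"]); return c["img"],W
E
python3 - <<'E'
from h import *
print(manip.tip_reach)
go(637,-60,280,190.4)
E
```

```text
17.0
delta cm [26.12 54.28 -3.22] twist -1.288 | pos [ 268.4 -536.4  247.5] yaw 116.6 j [-0.77  0.04  0.08 -0.   -1.62 -0.33] t 0.1 w 85.6 tilt [-0.001  0.001 -1.   ]
```

Call:
apply_moves:
  steps:
    - [0,0,-3,-0.14,0]
    - [3,5,-3,-0.28,0]
    - [5,10,-3,-0.4,0]
    - [8,15,-3,-0.52,0]
    - [10,20,-3,-0.64,0]
    - [12,25,-3,-0.76,0]
    - [14,30,-3,-0.88,0]
    - [17,35,-3,-1.0,0]
    - [19,40,-3,-1.12,0]
    - [22,45,-3,-1.22,0]
    - [24,50,-3,-1.28,0]
    - [26,54,-3,-1.29,0]

```text
time_s: 1.35
tool_pos: [605.3, -100.0, 278.2]
eef_rot: [-0.0, -0.092, 0.996, 0.0]
contact_force: [0.8, -0.6, -0.4]
gripper_width: 85.8
```

Run:
```python
from h import *
go(637,-60,280,190.4)
wrist("w1")
c=cam("top"); cv2.imwrite("pics/top1.png",c["img"])
```

```text
delta cm [-3.85  3.35 -0.18] twist 0.004 | pos [ 605.3 -100.   278.2] yaw -169.4 j [ 0.16  0.08  0.18 -0.   -1.67  0.02] t 1.4 w 85.8 tilt [-0.  0. -1.]
```

View pics/w1.png

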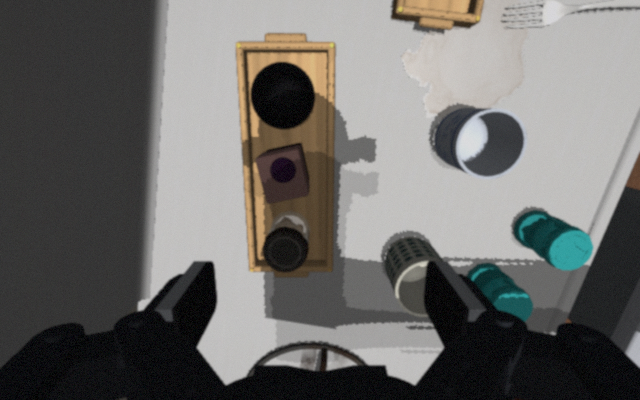

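View pics/top1.png

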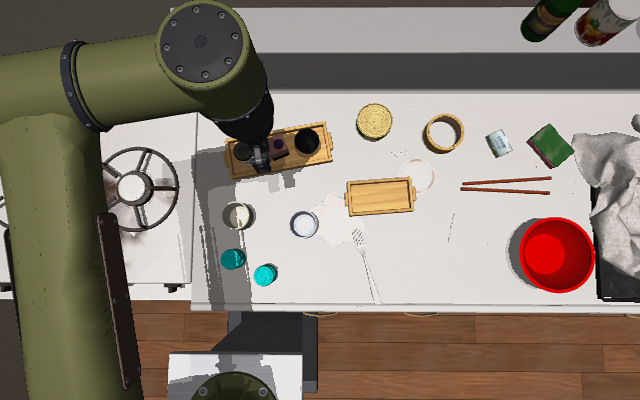

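Wrist view: the dark-lidded jar is at (287,248), the box at (283,172) and the black cup at (283,95), all in the long tray. In the top view the fork lies clear at (365,265).

```bash
cat >> h.py <<'E'
def reg(W,n,u0,u1,v0,v1,zl,zh):
    P=W[v0:v1,u0:u1].reshape(-1,3); P=P[(P[:,2]>zl)&(P[:,2]<zh)]
    if len(P)<5: print(n,"few",len(P));return
    r=cv2.minAreaRect(P[:,:2].astype(np.float32))
    print(n,len(P),"z",np.percentile(P[:,2],[5,50,95]).round(1),"rect",np.round(r[0],1),np.round(r[1],1),round(r[2],1),"med",np.median(P,0).round(1))
E
python3 - <<'E'
from h import *
W=np.load("w1.npz")["W"]
reg(W,"jar",258,312,218,280,65,90)
reg(W,"jarlid",258,312,218,280,73,90)
reg(W,"box",250,318,135,210,70,82)
reg(W,"black",240,325,55,135,55,75)
reg(W,"tray",230,340,30,276,18,45)
reg(W,"table",400,480,190,230,-10,10)
reg(W,"ringed",430,530,100,185,73,90)
reg(W,"checked",375,445,225,320,73,90)
go(624,-19,130,190.4)
E
```

```text
jar 1631 z [70.1 75.8 77.1] rect [626.1 -20.8] [45.6 45.4] 35.8 med [626.4 -22.8  75.8]
jarlid 1481 z [74.5 75.9 77.2] rect [626.2 -20.4] [45.1 44.6] 33.2 med [626.4 -21.   75.9]
box 1661 z [75.7 77.6 78.9] rect [641.  -95.6] [42.2 46.2] 22.9 med [640.5 -92.7  77.6]
black 863 z [55.8 62.4 64.3] rect [ 653.3 -168.2] [59.3 59.4] 54.5 med [ 658.5 -170.4   62.4]
tray 6551 z [21.1 25.1 38.2] rect [640.3 -97.6] [100.3 265.2] 10.5 med [ 653.4 -146.8   25.1]
table 3186 z [-1.2  0.1  1.4] rect [453.2 -74. ] [99.5 49.8] 10.7 med [ 4.541e+02 -7.430e+01  1.000e-01]
ringed 953 z [73.8 76.8 78.2] rect [ 455.9 -160.8] [65.6 64.3] 10.7 med [ 451.8 -162.8   76.8]
checked 371 z [73.7 76.8 78.2] rect [489.2  -3.9] [36.9 64.9] 9.9 med [496.1  -5.2  76.8]
delta cm [-3.24  7.35 14.55] twist 0.007 | pos [606.5 -97.4 275.5] yaw -169.2 j [ 0.17  0.09  0.18 -0.   -1.67  0.02] t 1.4 w 85.3 tilt [-0.004  0.001 -1.   ]
```

Call:
apply_moves:
  steps:
    - [-1,3,4,0,0]
    - [-2,6,9,0,0]
    - [-3.3,7.3,14,0,0]
    - [-3.3,7.3,14,0,0]
    - [-3.3,7.3,14,0,0]
    - [-3.3,7.3,14,0,0]

```text
time_s: 2.05
tool_pos: [624.3, -25.1, 140.7]
eef_rot: [0.001, -0.091, 0.996, -0.0]
contact_force: [0.4, -0.5, 0.6]
gripper_width: 85.4
```

Run:
```python
from h import *
go(625,-20,52,190.4)
img,W=wrist("w2")
go(625,-20,52,190.4)
m=(W[...,2]>70)&(W[...,2]<82)&(abs(W[...,0]-625)<32)&(abs(W[...,1]+20)<32)
P=W[m]; print(len(P),cv2.minAreaRect(P[:,:2].astype(np.float32)))
```

```text
delta cm [-0.14  0.5   8.87] twist 0.001 | pos [624.3 -25.1 140.7] yaw -169.5 j [ 0.28  0.12 -0.03  0.   -1.42 -0.1 ] t 2.0 w 85.4 tilt [ 0.003 -0.001 -1.   ]
delta cm [-0.09  0.51  8.94] twist 0.001 | pos [624.7 -25.2 141.4] yaw -169.6 j [ 0.28  0.12 -0.03  0.   -1.42 -0.1 ] t 2.1 w 85.2 tilt [ 0.004 -0.    -1.   ]
4683 ((626.2977905273438, -20.453258514404297), (45.558712005615234, 44.995365142822266), 73.30854797363281)
```

View pics/w2.png

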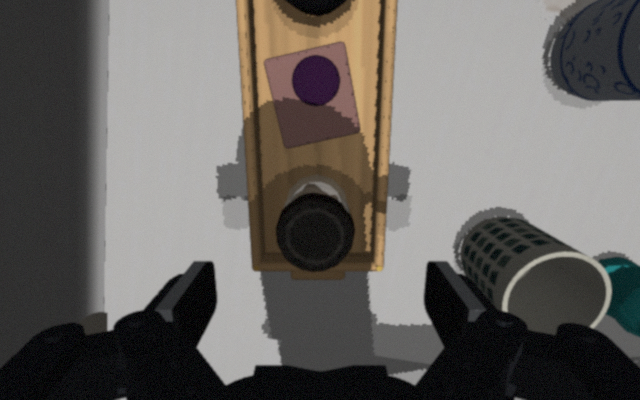

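Wrist view: the jar with the dark lid is centred at (315,230) and the box is at (315,95), yawed. I'm descending on the jar.

Call:
apply_moves:
  steps:
    - [-0.15,0.5,3,0,0]
    - [-0.15,0.5,6,0,0]
    - [-0.15,0.5,8,0,0]
    - [-0.15,0.5,9,0,0]
    - [-0.15,0.5,9,0,0]
    - [-0.15,0.5,9,0,0.5]
    - [-0.15,0.5,9,0,1]
    - [-0.15,0.5,9,0,1]
    - [-0.15,0.5,9,0,1]
    - [-0.15,0.5,9,0,1]
    - [-0.15,0.5,9,0,1]
    - [-0.15,0.5,9,0,1]

```text
time_s: 3.3
tool_pos: [625.3, -18.9, 50.4]
eef_rot: [0.002, -0.092, 0.996, -0.0]
contact_force: [0.3, -0.0, 5.8]
gripper_width: 44.9
```

Run:
```python
from h import *
go(626,-20,160,190.4); print(manip.observe()["contact_force"])
```

```text
delta cm [ -0.08  -0.12 -10.96] twist 0.002 | pos [625.3 -18.9  50.4] yaw -169.5 j [ 0.29  0.17 -0.14  0.   -1.26 -0.11] t 3.3 w 44.9 tilt [ 0.003 -0.    -1.   ]
[ 3.13003414e-01 -1.73915294e-03  5.81375324e+00]
```

Call:
apply_moves:
  steps:
    - [0,0,-1,0,1]
    - [0,0,-3,0,1]
    - [0,0,-6,0,1]
    - [0,0,-10,0,1]
    - [0,0,-11,0,1]
    - [0,0,-11,0,1]

```text
time_s: 3.9
tool_pos: [625.0, -18.8, 160.8]
eef_rot: [0.002, -0.091, 0.996, 0.0]
contact_force: [-0.7, 0.2, -1.9]
gripper_width: 44.5
```

Run:
```python
from h import *
go(523,-310,165,184.6); print(manip.observe()["contact_force"])
img,W=wrist("w3")
```

```text
delta cm [ 15.33 -26.78  -0.49] twist 0.103 | pos [625.  -18.8 160.8] yaw -169.5 j [ 0.29  0.11  0.    0.   -1.46 -0.11] t 3.9 w 44.5 tilt [ 0.004  0.001 -1.   ]
[-0.7077649   0.20575657 -1.87489574]
```

View pics/w3.png

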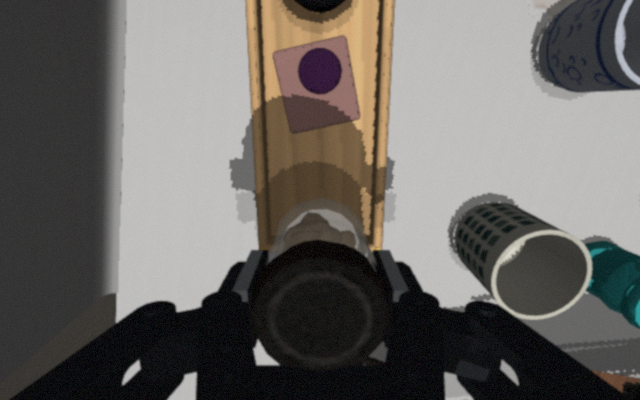

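The jar is held upright at (320,310). I'm carrying it over to the short tray.

Call:
apply_moves:
  steps:
    - [2,-3,0,0,1]
    - [4,-7,0,0.03,1]
    - [6,-11,0,0.06,1]
    - [8.5,-15,0,0.1,1]
    - [11,-19,0,0.1,1]
    - [13,-23,0,0.1,1]
    - [14.5,-25.5,0,0.1,1]
    - [15.3,-26.8,0,0.1,1]
    - [15.3,-26.8,0,0.1,1]
    - [15.3,-26.8,0,0.1,1]
    - [15.3,-26.8,0,0.1,1]

```text
time_s: 5.05
tool_pos: [522.8, -309.3, 157.6]
eef_rot: [-0.0, -0.042, 0.999, 0.0]
contact_force: [1.2, -0.5, -1.6]
gripper_width: 44.6
```

```bash
cat >> h.py <<'E'
def short(W):
    m=(W[...,2]>17)&(W[...,2]<45)&(abs(W[...,0]-524)<60)&(W[...,1]<-240)&(W[...,1]>-450)
    P=W[m]; return P
def objc(W,x,y,zl,zh,r=42):
    m=(W[...,2]>zl)&(W[...,2]<zh)&(np.hypot(W[...,0]-x,W[...,1]-y)<r); return W[m]
def rect(P): 
    q=cv2.minAreaRect(P[:,:2].astype(np.float32)); print(len(P),np.round(q[0],1),np.round(q[1],1),round(q[2],1))
E
python3 - <<'E'
from h import *
img,W=wrist("w4")
P=short(W); rect(P)
# far end and sides in tray axes
a=np.deg2rad(4.6); ex=np.array([np.cos(a),np.sin(a)]); ey=np.array([-ex[1],ex[0]])
Q=P[:,:2]-[524,-343.4]; x=Q@ex;y=Q@ey; 
for lo in range(-90,60,20):
    k=(y>lo)&(y<lo+20)
    if k.sum()>5: print(lo,k.sum(),x[k].min().round(1),x[k].max().round(1))
print("y",y.min(),y.max())
go(523,-310,165,184.6)
E
```

```text
6881 [ 526.5 -349.8] [ 84.2 162.9] 4.6
-90 2382 -40.1 43.9
-70 786 -40.2 44.0
-50 731 -40.1 44.0
-30 687 -40.1 44.0
-10 642 -40.1 44.0
10 603 -40.0 44.0
30 564 -40.2 43.9
50 440 -40.0 44.0
y -88.05574551305051 74.834983674134
delta cm [-0.01 -0.07 -0.72] twist 0.004 | pos [ 522.9 -309.3  157.8] yaw -175.2 j [-0.2   0.07 -0.05 -0.   -1.45  0.29] t 5.1 w 45.0 tilt [-0.001  0.    -1.   ]
```

View pics/w4.png

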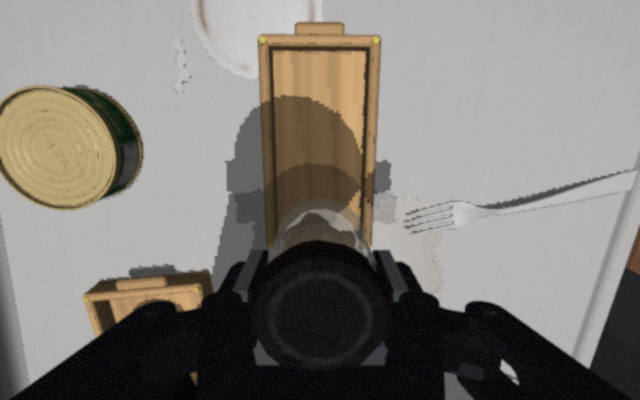

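The tray is directly below at (320,140), in line with the tool. The fork (450,215) and tin (60,150) are clear. I'm lowering the jar.

Call:
apply_moves:
  steps:
    - [0,0,3,0,1]
    - [0,0,6,0,1]
    - [0,0,8.5,0,1]
    - [0,0,9.7,0,1]
    - [0,0,10.3,0,1]
    - [0,0,10.65,0,1]
    - [0,0,10.65,0,1]
    - [0,0,10.65,0,1]

```text
time_s: 5.9
tool_pos: [523.2, -310.6, 53.1]
eef_rot: [0.001, -0.042, 0.999, -0.0]
contact_force: [-0.9, -0.7, -1.8]
gripper_width: 44.9
```

Call:
apply_moves:
  steps:
    - [0,0,0.1,0,1]
    - [0,0,0.2,0,1]
    - [0,0,0.25,0,1]
    - [0,0,0.25,0,1]

```text
time_s: 6.3
tool_pos: [522.8, -310.6, 50.4]
eef_rot: [0.0, -0.042, 0.999, -0.0]
contact_force: [-1.4, 2.1, 5.6]
gripper_width: 44.8
```

Contact with the floor is felt. I'm releasing the jar, rising, and going to the box hover.

Call:
apply_moves:
  steps:
    - [0,0,0,0,0.5]
    - [0,0,0,0,0]
    - [0,0,0,0,0]
    - [0,0,0,0,0]
    - [0,0,0,0,0]
    - [0,0,-2,0,0]
    - [0,0,-6,0,0]
    - [0,0,-10,0,0]
    - [0,0,-12,0,0]

```text
time_s: 7.2
tool_pos: [523.4, -311.2, 173.8]
eef_rot: [0.002, -0.042, 0.999, -0.001]
contact_force: [0.2, -0.7, -0.0]
gripper_width: 85.6
```

Run:
```python
from h import *
img,W=wrist("w5")
rect(objc(W,523,-310,65,85))
go(640,-95,150,202)
```

```text
3688 [ 522.2 -312.8] [45.4 45.3] 33.9
delta cm [-13.32  20.64   2.64] twist -0.301 | pos [ 524.2 -311.6  176.4] yaw -175.2 j [-0.21  0.06 -0.02  0.   -1.48  0.29] t 7.2 w 85.6 tilt [ 0.008 -0.004 -1.   ]
```

Call:
apply_moves:
  steps:
    - [-2.5,4,0,-0.1,0]
    - [-5,8,0,-0.2,0]
    - [-7.5,12,0,-0.3,0]
    - [-10,16,0,-0.3,0]
    - [-12,19,0,-0.3,0]
    - [-13.3,20.6,1,-0.3,0]
    - [-13.3,20.6,1,-0.3,0]
    - [-13.3,20.6,1,-0.3,0]
    - [-13.3,20.6,1,-0.3,0]

```text
time_s: 8.15
tool_pos: [637.6, -95.3, 159.3]
eef_rot: [-0.0, -0.19, 0.982, -0.0]
contact_force: [-0.0, -0.1, -0.2]
gripper_width: 85.6
```

Run:
```python
from h import *
img,W=wrist("w6")
P=objc(W,640,-95,70,81,40);rect(P)
P=objc(W,640,-95,82.,90,40);rect(P)
rect(objc(W,652,-167,55,75,40))
go(640,-95,54,202)
```

```text
3658 [640.8 -96. ] [42.1 46.1] 22.7
1133 [ 640.8 -103.6] [22.8 23.1] 21.4
2167 [ 653.  -168.1] [59.7 59.7] 68.8
delta cm [-0.23 -0.05 10.56] twist -0.002 | pos [637.6 -95.4 159.6] yaw -158.1 j [ 0.16  0.17  0.06  0.   -1.46  0.22] t 8.2 w 85.4 tilt [ 0. -0. -1.]
```

Call:
apply_moves:
  steps:
    - [-0.25,0,3,-0.01,0]
    - [-0.25,0,6,-0.01,0]
    - [-0.25,0,8.5,-0.01,0]
    - [-0.25,0,10,-0.01,0]
    - [-0.25,0,10.7,-0.01,0]
    - [-0.25,0,10.7,-0.01,0]
    - [-0.25,0,10.7,-0.01,0.5]
    - [-0.25,0,10.7,-0.01,1]
    - [-0.25,0,10.7,-0.01,1]
    - [-0.25,0,10.7,-0.01,1]
    - [-0.25,0,10.7,-0.01,1]
    - [-0.25,0,10.7,-0.01,1]

```text
time_s: 9.4
tool_pos: [641.0, -93.1, 53.6]
eef_rot: [0.001, -0.195, 0.981, -0.0]
contact_force: [0.1, 1.2, 5.7]
gripper_width: 41.4
```

Call:
apply_moves:
  steps:
    - [0,0,-1,0,1]
    - [0,0,-3,0,1]
    - [0,0,-6,0,1]
    - [0,0,-10,0,1]
    - [0,0,-11,0,1]
    - [0,0,-11,0,1]
    - [0,0,-11,0,1]

```text
time_s: 10.1
tool_pos: [639.6, -92.9, 160.7]
eef_rot: [-0.001, -0.195, 0.981, 0.001]
contact_force: [0.5, -0.3, -1.0]
gripper_width: 41.4
```

Run:
```python
from h import *
img,W=wrist("w7")
P=objc(W,640,-94,165,200,50);rect(P); print(np.percentile(P[:,2],[5,50,95]))
go(527.5,-378,175,184.6)
```

```text
25393 [640.7 -95.8] [97.9 46.5] 22.5
[172.47759222 185.09147108 199.05625072]
delta cm [ 21.25 -22.05  -1.48] twist 0.313 | pos [639.4 -93.  160. ] yaw -157.5 j [ 0.16  0.17  0.07 -0.   -1.47  0.23] t 10.2 w 41.5 tilt [-0.003  0.001 -1.   ]
```

Call:
apply_moves:
  steps:
    - [3,-3,-1,0,1]
    - [6,-6,-1,0.08,1]
    - [9,-9,-1,0.16,1]
    - [12,-12,-1,0.24,1]
    - [15,-15.5,-1,0.31,1]
    - [18,-19,-1,0.31,1]
    - [20,-21,-1,0.31,1]
    - [21.1,-21.9,-1,0.31,1]
    - [21.1,-21.9,-1,0.31,1]
    - [21.1,-21.9,-1,0.31,1]
    - [21.1,-21.9,-1,0.31,1]
    - [21.1,-21.9,-1,0.31,1]

```text
time_s: 11.35
tool_pos: [529.8, -375.2, 172.1]
eef_rot: [-0.0, -0.042, 0.999, 0.0]
contact_force: [-0.4, -0.1, -0.6]
gripper_width: 41.4
```

Run:
```python
from h import *
img,W=wrist("w8")
go(528,-376.2,54,184.6)
```

```text
delta cm [ 0.18 -0.07 11.83] twist 0.004 | pos [ 529.8 -375.3  172.3] yaw -175.2 j [-0.31  0.17  0.09 -0.   -1.49  0.39] t 11.4 w 41.0 tilt [ 0.  0. -1.]
```

View pics/w8.png

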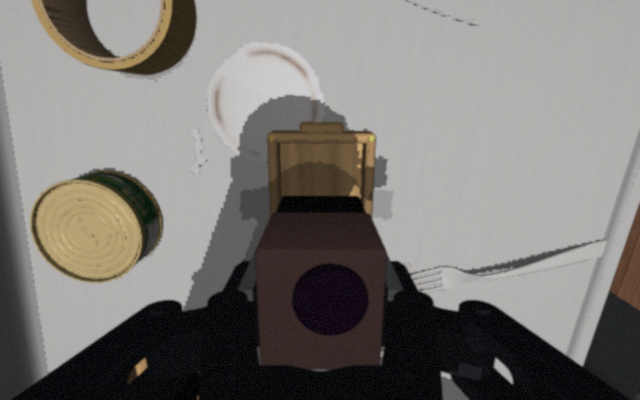

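The box is square to the tray ahead, with its cap at (330,298). The fork and tin are clear. I'm lowering it.

Call:
apply_moves:
  steps:
    - [0.15,-0.1,3,0,1]
    - [0.15,-0.1,6,0,1]
    - [0.15,-0.1,9,0,1]
    - [0.15,-0.1,10.5,0,1]
    - [0.15,-0.1,11.3,0,1]
    - [0.15,-0.1,11.7,0,1]
    - [0.15,-0.1,11.7,0,1]
    - [0.15,-0.1,11.7,0,1]

```text
time_s: 12.2
tool_pos: [528.5, -377.8, 56.8]
eef_rot: [0.001, -0.042, 0.999, -0.001]
contact_force: [0.7, -0.2, -1.4]
gripper_width: 41.3
```

Call:
apply_moves:
  steps:
    - [0,0,0.15,0,1]
    - [0,0,0.25,0,1]
    - [0,0,0.3,0,1]
    - [0,0,0.3,0,1]

```text
time_s: 12.6
tool_pos: [528.2, -377.6, 53.5]
eef_rot: [0.001, -0.042, 0.999, -0.0]
contact_force: [-0.9, 2.0, 6.0]
gripper_width: 41.4
```

Call:
apply_moves:
  steps:
    - [0,0,0,0,0.5]
    - [0,0,0,0,0]
    - [0,0,0,0,0]
    - [0,0,0,0,0]
    - [0,0,0,0,0]
    - [0,0,-2,0,0]
    - [0,0,-6,0,0]
    - [0,0,-10,0,0]
    - [0,0,-12,0,0]
    - [0,0,-12,0,0]

```text
time_s: 13.6
tool_pos: [529.1, -378.4, 177.2]
eef_rot: [0.003, -0.042, 0.999, -0.002]
contact_force: [-0.4, 0.3, -0.7]
gripper_width: 84.8
```

Run:
```python
from h import *
img,W=wrist("w9")
rect(objc(W,528,-378,65,81,38))
go(455.5,-160,175,190.4)
```

```text
3248 [ 527.9 -380.5] [42.1 46.2] 4.5
delta cm [ 5.47 22.3  -0.12] twist -0.098 | pos [ 528.5 -377.7  174.3] yaw -175.2 j [-0.31  0.17  0.09  0.   -1.49  0.4 ] t 13.7 w 85.6 tilt [ 0.003 -0.001 -1.   ]
```

Call:
apply_moves:
  steps:
    - [1,4,0,-0.05,0]
    - [2,8,0,-0.1,0]
    - [3,12,0,-0.1,0]
    - [4,16,0,-0.1,0]
    - [5,20,0,-0.1,0]
    - [5.5,22.3,1,-0.1,0]
    - [5.5,22.3,1,-0.1,0]
    - [5.5,22.3,1,-0.1,0]
    - [5.5,22.3,1,-0.1,0]

```text
time_s: 14.55
tool_pos: [454.5, -160.2, 161.8]
eef_rot: [-0.001, -0.091, 0.996, -0.0]
contact_force: [0.7, -0.3, -0.4]
gripper_width: 85.5
```

Run:
```python
from h import *
img,W=wrist("w10")
P=objc(W,456,-160,70,85,45);rect(P); print(cv2.minEnclosingCircle(P[:,:2].astype(np.float32)))
go(455.5,-159,54,190.4)
```

```text
2036 [ 455.8 -161.3] [64.6 64.9] 17.7
((455.9012451171875, -161.11553955078125), 32.75172424316406)
delta cm [-0.13  0.12 10.79] twist 0.001 | pos [ 454.6 -160.4  161.9] yaw -169.6 j [ 0.08 -0.28 -0.36  0.   -1.49  0.1 ] t 14.6 w 85.4 tilt [-0.001 -0.    -1.   ]
```

View pics/w10.png

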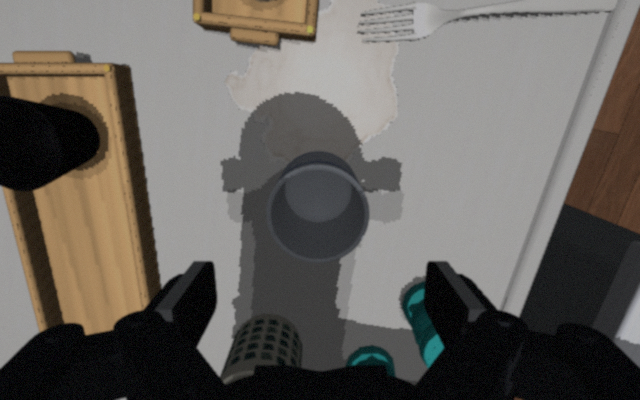

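The ringed cup is centred at (318,212), with a clear floor on both sides. I'm descending.

Call:
apply_moves:
  steps:
    - [-0.1,0.1,3,0,0]
    - [-0.1,0.1,6,0,0]
    - [-0.1,0.1,9,0,0]
    - [-0.1,0.1,10.5,0,0]
    - [-0.1,0.1,11.1,0,0]
    - [-0.1,0.1,11.1,0,0]
    - [-0.1,0.1,11.1,0,0.5]
    - [-0.1,0.1,11.1,0,1]
    - [-0.1,0.1,11.1,0,1]
    - [-0.1,0.1,11.1,0,1]
    - [-0.1,0.1,11.1,0,1]

```text
time_s: 15.7
tool_pos: [456.3, -158.9, 53.0]
eef_rot: [0.001, -0.091, 0.996, -0.001]
contact_force: [-0.6, -1.2, 5.6]
gripper_width: 62.6
```

Call:
apply_moves:
  steps:
    - [0,0,-1,0,1]
    - [0,0,-3,0,1]
    - [0,0,-6,0,1]
    - [0,0,-10,0,1]
    - [0,0,-11,0,1]
    - [0,0,-11,0,1]
    - [0,0,-11,0,1]

```text
time_s: 16.4
tool_pos: [454.7, -158.1, 159.8]
eef_rot: [-0.001, -0.091, 0.996, 0.001]
contact_force: [0.2, -0.7, -3.4]
gripper_width: 63.5
```

Run:
```python
from h import *
W=np.load("w6.npz")["W"]
m=(W[...,2]>18)&(W[...,2]<45)&(abs(W[...,0]-640)<80)&(W[...,1]<40)&(W[...,1]>-250)
P=W[m]; a=np.deg2rad(10.4); ex=np.array([np.cos(a),np.sin(a)]); ey=np.array([-ex[1],ex[0]])
Q=P[:,:2]-[637.5,-94.6]; x=Q@ex;y=Q@ey
for lo in range(-140,40,25):
    k=(y>lo)&(y<lo+25)
    if k.sum()>5: print(lo,k.sum(),x[k].min().round(1),x[k].max().round(1))
print("y",y.min(),y.max())
go(639,-95,165,190.4)
```

```text
-140 3028 -48.1 52.1
-115 1742 -48.2 52.1
-90 1845 -48.0 52.0
-65 1580 -48.2 52.0
-40 1042 -48.2 52.0
-15 717 -48.2 51.9
10 674 -48.3 51.8
35 618 -48.2 52.0
y -136.3884106322156 131.63321075713526
delta cm [-19.27   2.85  -0.55] twist 0.001 | pos [ 454.7 -158.1  159.8] yaw -169.5 j [ 0.08 -0.28 -0.36 -0.   -1.48  0.1 ] t 16.4 w 63.5 tilt [-0.002  0.001 -1.   ]
```

Call:
apply_moves:
  steps:
    - [-3,0.5,0,0,1]
    - [-6,1,0,0,1]
    - [-10,1.5,0,0,1]
    - [-14,2,0,0,1]
    - [-17,2.5,0,0,1]
    - [-19.4,3,0,0,1]
    - [-19.4,3,0,0,1]
    - [-19.4,3,0,0,1]
    - [-19.4,3,0,0,1]
    - [-19.4,3,0,0,1]

```text
time_s: 17.4
tool_pos: [639.9, -94.1, 161.2]
eef_rot: [-0.0, -0.091, 0.996, 0.0]
contact_force: [-0.5, 0.1, -2.1]
gripper_width: 63.1
```

Run:
```python
from h import *
go(640,-93.5,59,190.4)
wrist("w11")
```

```text
delta cm [-0.02  0.06 10.22] twist 0.001 | pos [639.9 -94.1 161.2] yaw -169.5 j [ 0.16  0.17  0.07 -0.   -1.47  0.02] t 17.4 w 63.1 tilt [-0.  0. -1.]
```

View pics/w11.png

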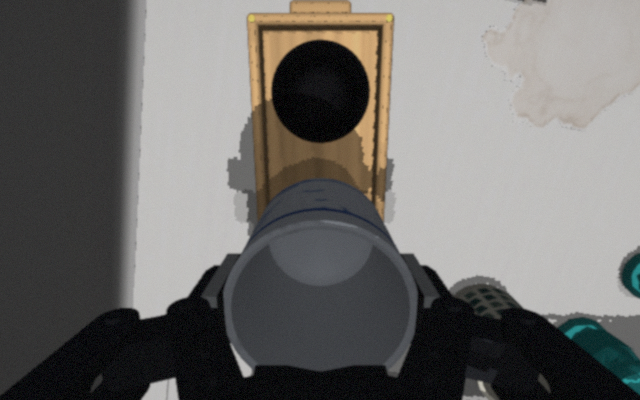

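The ringed cup is upright in the jaws (320,290) over the tray's middle, and the black cup is at (320,90). I'm lowering it.

Call:
apply_moves:
  steps:
    - [0,0.15,3,0,1]
    - [0,0.15,6,0,1]
    - [0,0.15,8,0,1]
    - [0,0.15,9.3,0,1]
    - [0,0.15,9.8,0,1]
    - [0,0.15,10,0,1]
    - [0,0.15,10,0,1]
    - [0,0.15,10,0,1]

```text
time_s: 18.25
tool_pos: [641.0, -92.3, 62.7]
eef_rot: [0.001, -0.091, 0.996, -0.0]
contact_force: [-0.2, 0.8, -1.2]
gripper_width: 63.1
```

Call:
apply_moves:
  steps:
    - [0,-0.05,0.15,0,1]
    - [0,-0.05,0.3,0,1]
    - [0,-0.05,0.37,0,1]
    - [0,-0.05,0.37,0,1]

```text
time_s: 18.65
tool_pos: [640.8, -92.9, 59.1]
eef_rot: [0.001, -0.091, 0.996, -0.0]
contact_force: [-3.3, 1.5, 5.3]
gripper_width: 63.0
```

Call:
apply_moves:
  steps:
    - [0,0,0,0,0.5]
    - [0,0,0,0,0]
    - [0,0,0,0,0]
    - [0,0,0,0,0]
    - [0,0,0,0,0]
    - [0,0,-2,0,0]
    - [0,0,-6,0,0]
    - [0,0,-10,0,0]
    - [0,0,-11,0,0]
    - [0,0,-11,0,0]

```text
time_s: 19.65
tool_pos: [641.5, -92.8, 170.3]
eef_rot: [0.002, -0.091, 0.996, -0.0]
contact_force: [0.2, -0.6, 0.1]
gripper_width: 85.5
```

Run:
```python
from h import *
img,W=wrist("w12")
rect(objc(W,640,-95,70,90,42)); rect(objc(W,653,-168,55,75,40))
go(473.5,-4,175,190.4)
```

```text
2523 [640.6 -95.7] [64.4 64.6] 9.2
1955 [ 653.2 -168.2] [59.7 59.1] 11.2
delta cm [14.82 11.75 -0.74] twist 0.001 | pos [640.6 -92.6 167.7] yaw -169.5 j [ 0.16  0.17  0.08 -0.   -1.48  0.02] t 19.7 w 85.3 tilt [ 0.001  0.001 -1.   ]
```

Call:
apply_moves:
  steps:
    - [3,2.4,0,0,0]
    - [6,4.8,0,0,0]
    - [9,7.2,0,0,0]
    - [12,9.6,0,0,0]
    - [14,11.1,0,0,0]
    - [14.8,11.75,0.5,0,0]
    - [14.8,11.75,0.5,0,0]
    - [14.8,11.75,0.5,0,0]
    - [14.8,11.75,0.5,0,0]

```text
time_s: 20.6
tool_pos: [473.9, -4.6, 161.9]
eef_rot: [-0.001, -0.091, 0.996, -0.0]
contact_force: [0.6, 0.1, 0.7]
gripper_width: 85.7
```

Run:
```python
from h import *
img,W=wrist("w13")
P=objc(W,474,-5,70,85,45);rect(P); print(cv2.minEnclosingCircle(P[:,:2].astype(np.float32)))
go(474,-4,53,190.4)
```

```text
2045 [474.9  -6.2] [64.7 64.5] 9.0
((474.9344482421875, -5.939619064331055), 32.65148162841797)
delta cm [-0.03  0.06 10.9 ] twist 0.001 | pos [474.   -4.6 162. ] yaw -169.6 j [ 0.42 -0.3  -0.38 -0.   -1.49 -0.24] t 20.6 w 85.3 tilt [-0.001 -0.001 -1.   ]
```

View pics/w13.png

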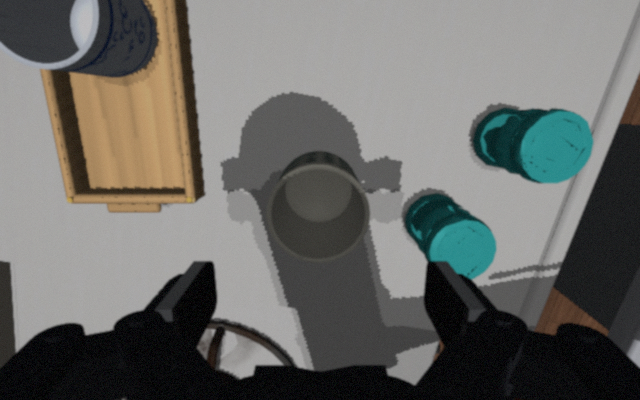

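The checked cup is centred at (318,212). The turquoise jar (455,240) is about 20 mm outside the finger's path. I'm descending.

Call:
apply_moves:
  steps:
    - [-0.05,0.05,3,0,0]
    - [-0.05,0.05,6,0,0]
    - [-0.05,0.05,9,0,0]
    - [-0.05,0.05,10.5,0,0]
    - [-0.05,0.05,11.1,0,0]
    - [-0.05,0.05,11.1,0,0]
    - [-0.05,0.05,11.1,0,0.5]
    - [-0.05,0.05,11.1,0,1]
    - [-0.05,0.05,11.1,0,1]
    - [-0.05,0.05,11.1,0,1]
    - [-0.05,0.05,11.1,0,1]

```text
time_s: 21.75
tool_pos: [475.1, -3.4, 53.3]
eef_rot: [0.002, -0.092, 0.996, 0.0]
contact_force: [0.7, -0.4, 6.0]
gripper_width: 63.0
```

Call:
apply_moves:
  steps:
    - [0,0,-1,0,1]
    - [0,0,-3,0,1]
    - [0,0,-6,0,1]
    - [0,0,-10,0,1]
    - [0,0,-11,0,1]
    - [0,0,-11,0,1]
    - [0,0,-11,0,1]

```text
time_s: 22.45
tool_pos: [473.1, -3.4, 160.1]
eef_rot: [-0.001, -0.091, 0.996, 0.0]
contact_force: [-0.2, -0.3, -2.6]
gripper_width: 62.8
```

Run:
```python
from h import *
go(626.5,-18.8,165,190.4)
```

```text
delta cm [-14.8   -4.3   -0.53] twist 0.001 | pos [473.1  -3.4 160.1] yaw -169.5 j [ 0.42 -0.3  -0.38 -0.   -1.49 -0.24] t 22.4 w 62.8 tilt [-0.002  0.    -1.   ]
```

Call:
apply_moves:
  steps:
    - [-3,-1,0,0,1]
    - [-6,-2,0,0,1]
    - [-9,-3,0,0,1]
    - [-12,-3.7,0,0,1]
    - [-14,-4.1,0,0,1]
    - [-14.8,-4.25,0,0,1]
    - [-14.8,-4.25,0,0,1]
    - [-14.8,-4.25,0,0,1]
    - [-14.8,-4.25,0,0,1]

```text
time_s: 23.35
tool_pos: [626.4, -18.3, 161.7]
eef_rot: [-0.0, -0.092, 0.996, 0.0]
contact_force: [0.2, -0.3, -1.8]
gripper_width: 63.1
```

Run:
```python
from h import *
go(627,-18.3,59.3,190.4)
```

```text
delta cm [-6.000e-02 -1.000e-02  1.024e+01] twist 0.002 | pos [626.4 -18.3 161.7] yaw -169.5 j [ 0.29  0.12  0.01 -0.   -1.46 -0.11] t 23.4 w 63.1 tilt [-0.  0. -1.]
```

Call:
apply_moves:
  steps:
    - [0,0,3,0,1]
    - [0,0,6,0,1]
    - [0,0,8,0,1]
    - [0,0,9.3,0,1]
    - [0,0,9.8,0,1]
    - [0,0,10,0,1]
    - [0,0,10,0,1]
    - [0,0,10,0,1]

```text
time_s: 24.15
tool_pos: [627.8, -18.3, 62.9]
eef_rot: [0.001, -0.091, 0.996, 0.0]
contact_force: [-0.4, 0.4, -1.1]
gripper_width: 62.8
```

Call:
apply_moves:
  steps:
    - [0,0,0.15,0,1]
    - [0,0,0.3,0,1]
    - [0,0,0.37,0,1]
    - [0,0,0.37,0,1]

```text
time_s: 24.55
tool_pos: [627.6, -18.4, 59.3]
eef_rot: [0.001, -0.092, 0.996, -0.0]
contact_force: [-1.9, 0.9, 5.0]
gripper_width: 62.9
```

Call:
apply_moves:
  steps:
    - [0,0,0,0,0.5]
    - [0,0,0,0,0]
    - [0,0,0,0,0]
    - [0,0,0,0,0]
    - [0,0,0,0,0]
    - [0,0,-2,0,0]
    - [0,0,-6,0,0]
    - [0,0,-11,0,0]
    - [0,0,-16,0,0]
    - [2,4,-18,0,0]
    - [4,8,-18,0,0]
    - [4,9,-18,0,0]

```text
time_s: 25.75
tool_pos: [570.1, 65.2, 239.7]
eef_rot: [0.001, -0.093, 0.996, 0.001]
contact_force: [0.0, 0.7, -0.0]
gripper_width: 85.3
```

Call:
apply_moves:
  steps:
    - [1,1,0,0,0]
    - [1,1,0,0,0]
    - [1,1,0,0,0]
    - [1,1,0,0,0]
    - [1,1,0,0,0]
    - [1,1,0,0,0]

```text
time_s: 26.35
tool_pos: [560.0, 70.3, 237.6]
eef_rot: [-0.0, -0.091, 0.996, -0.0]
contact_force: [0.2, -0.4, 0.1]
gripper_width: 85.4
```

Run:
```python
from h import *
img,W=wrist("w14")
print(manip.observe()["tool_pos"],manip.observe()["contact_force"])
for p in((626,-20,70,90),(640,-95,70,90),(653,-168,55,75)): 
    P=objc(W,*p,42); rect(P); print(np.median(P[:,2]))
c=cam("top"); Wt=pts(c); big=cv2.resize(c["img"][95:310,210:440],None,fx=3,fy=2.75); s=img
cv2.imwrite("pics/top2.png",cv2.resize(c["img"][95:310,205:455],None,fx=2.7,fy=2.7,interpolation=cv2.INTER_CUBIC))
for n,p in dict(jar=(522,-311,60,90),box=(528,-378,66,82),tin=(707,-329.5,30,55)).items():
    P=objc(Wt,*p,38 if n!="tin" else 50); print(n);rect(P); print(np.median(P[:,2]))
```

```text
[559.98783172  70.37192609 237.65219683] [-0.04799812 -0.2831509   0.06237563]
1873 [627.5 -20.8] [64.5 64.9] 6.0
82.50657312148229
0 [0. 0.] [0. 0.] 0.0
nan
0 [0. 0.] [0. 0.] 0.0
nan
jar
323 [ 519.4 -309.1] [43.6 44.1] 88.2
76.17188993756292
box
311 [ 525.8 -378.3] [42.2 46.4] 5.0
77.96668267746941
tin
980 [ 706.9 -329.5] [82.9 84.9] 89.4
36.98690432041337
  return _methods._mean(a, axis=axis, dtype=dtype,
  ret = ret.dtype.type(ret / rcount)
```

View pics/top2.png

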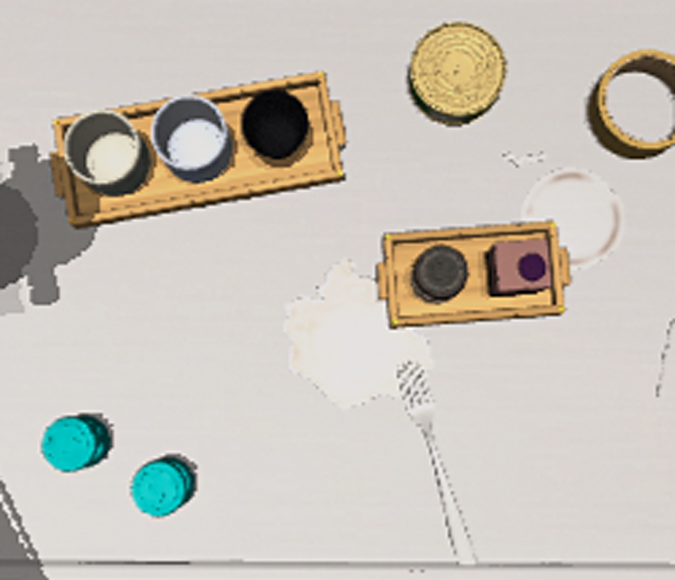

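View pics/w14.png

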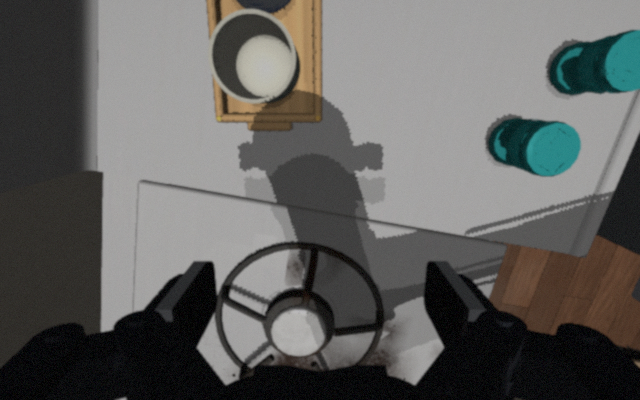

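The top crop shows the three cups upright in the long tray at (105,150), (192,138) and (275,125). The jar (440,272) and box (519,267) stand square in the short tray. The tin and fork have not moved, and the gripper is clear. I'm handing in.

```bash
python3 -c "
from bench import manip
print(manip.sign_off())"
```

```text
the job is handed in; nothing more can be done
None
```

The job is done and handed in at about 26.5 s. I moved the jar, then the box, into the short tray, and then set the ringed and checked cups beside the black cup in the long tray.

**Cups:** The last top view shows all three upright and apart. The rim of the checked cup measured 82.5 mm high (84 mm expected). I did not re-measure the ringed and black cups at the end; they were in place after the ringed cup was set down.

**Jar and box:** The jar's top measured 76.2 mm and the box's 78.0 mm, as expected for standing on the tray floor. The box lies square to the tray within about 0.5°.

**Other things:** The tin is within 0.1 mm of where it was. The fork and both turquoise look-alikes look unmoved in the picture; I did not measure them. The gripper is open and touching nothing.

**Disagreements:** The wrist and top cameras differ by about 2–4 mm in position, well inside the trays' clearance. The gripper's reported widths were 2–6 mm under the stated sizes, most on the box. No other checks failed.

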